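Hang the pickle pail on the drip stand by its bail

ROBOT

A 7-joint arm with a two-finger parallel gripper is mounted at the origin on a cart in front of the work surface, level with it; the furniture and walls round the work are solid. World frame = base frame: x ahead of the robot, y to its left, z up, the work surface at z = 0. Lengths are in mm, angles in rad, forces in N, time in s.
With the tool pointing down it reaches from about 350 to 900 mm from the base axis. Payload 19.9 kg.
Tool frame: the origin (TCP) lies between the finger pads; the fingertips stand 19 mm ahead of it and the grasp point (between the pads) is the TCP (r.tcp_to_tips is the distance from the TCP to the fingertips, in mm); z points along the fingers, y is the line along which they close (so a half turn about z gives the same grasp; the last joint's range is limited). The gripper opens to 85 mm and grips with 20 to 120 N. Pads are 22 mm wide; open, the fingers measure 114 mm over their backs; the gripper's body (76 mm by 85 mm) begins 54 mm behind the grasp point. The pads swing forward as they close: fully open they stand 13 mm farther back than shut.
Start: joints at [1.181, 0.417, -0.01, 1.614, 0.005, 1.111, -0.053], TCP at [213.6, -587.346, 218.26] pointing down, gripper open.
Joint ranges: [-2.81, 2.81], [-0.39, 2.02], [-1.27, 1.25], [0.06, 2.57], [-1.19, 4.33], [0.19, 2], [-2.82, 2.82]. Speed limits (rad/s): [1.89, 1.89, 2.39, 2.39, 3.01, 3.01, 3.01].

INTERFACE

Orientations are given as a unit quaternion [w, x, y, z].
In Python, from station import telemetry, viewer, r gives the robot as it stands. The module is installed in compiled form; this text tells all that it offers.
- The arm moves only by the tool step_arm, never from a script. Its argument "rows" is a list of rows, each a list of 7 numbers: the finger opening in cm, from 0 to 8.54, then the shift along the tool's x, y, z in cm, then the turn, a rotation vector about the tool's x, y, z in rad. In form: [[gripper, tx, ty, tz, ax, ay, az], ...]. A call has 1 to 5 rows; each row shifts and turns the commanded pose from where the row before left it, along the tool's axes as they then stand; what a row does not reach is not made up. A row lasts 1/12 s, in which the tool goes at most 41.7 mm and 7.16 degrees, less where a joint would pass 70% of its speed; a pose out of reach is approached as far as the arm can. A call with a gripper value outside its range is refused whole. The fingers move at their own pace and stop on an object; the grip force is fixed at half the most. Time passes only in rows, so rows that do not move let the fingers close. It gives the time, the measured TCP pose, the force, the opening and the grip force at its end, in the units of the state.
- telemetry.get_state(): the state, without advancing time (a new reading comes with each control period).
- viewer.get_image(name): name is "scene" or "top" or "wrist"; returns a dict with "img" (480x640x3 uint8, blue, green, red), "fx", "fy", "cx", "cy" (pixels), "dist_coeffs" ([k1, k2, p1, p2, k3] as OpenCV has them; the pictures are not rectified), "R" (3x3) and "t" (3): a world point X has camera coordinates R X + t; the wrist camera has in their place "T_tool_cam" (4x4, takes a point from camera to tool coordinates, whose origin is the TCP and whose axes are the flange's). Camera axes: x right, y down, z forward; pixel columns grow to the right and rows downward; lengths in mm; the calibration is good to about 2 mm. A picture is of the moment at which its call begins: read the wrist's pose just before it. There is no depth.
- r.close_job(): hands the job in; it is judged then, once.
The state is a dict: "time_s": time; "joint_positions": joint angles; "qd": joint speeds; "joint_torque": joint torques, N m; "ee_pos": TCP position; "tool_rot": TCP orientation; "contact_force": force on the tool from outside, world axes, zero at the start; "torque": the same for the moment, N m; "grip_width": finger opening in mm; "grip_force": force on a finger pad.
Only numpy, scipy, OpenCV 4.12 (cv2) and the standard library are available. Lean on these libraries where they do the work, as an engineer would, in place of code of your own. Each camera call takes 0.05 s, during which the arm holds its last target. There are 200 camera calls.

TASK

The pickle pail has been warm long enough: raise its folded-down wire bail upright while the pail still sits on the tea-light stove, then carry it off by the bail, keeping it level, and hang the bail in the dip of the drip stand's two prongs, over the glass bowl. Lower it gently onto the springy prongs and let them take the weight before you let go. Do not press hard on anything, and leave the stove and the bowl where they stand.

Things in the scene. Friction and masses are not known exactly. Their poses are not given: they have to be found in the camera images.
- pail: White enamel pail, blue edge, fixed lid, 81 mm across the rim, 76 mm below it, 55 mm high (71 to the top of the lid's small knob), 0.42 to 0.63 kg with bail. Origin: centre of the underside, z up. Its foot, 48 mm across and 12 mm high, sits loosely in the stove's mouth with the shoulder on the stove's rim (origin 54 mm above the bench). Ears and bail pivots reach out to 50 mm along its y axis.
- bail_pivot (a point): Point on the bail's pivot axis, in the middle of the pail, 46 mm above the pail's origin. The pivot axis is the pail's y axis.
- pail_bail (a joint): Bail angle about the pail's y axis, rad: 0 upright, negative = leaning to the pail's -x side, where it lies folded at the start (77 to 92 degrees from upright, roughly level, pointing roughly at the robot). The pivots are tight: the bail stays at any angle it is left at and takes about 1 N at the grip to turn.
- bail_grip (a point): Centre of the wooden grip sleeve on the bail's crest, 88 mm from the pivot axis. The sleeve, 28 mm long and 13 mm across, spins freely on the wire, along the pail's y axis (and this point's). Beside it the 4 mm steel wire runs straight to 32 mm from the centre, then bends into the two arms, 88 mm apart. Folded, there are 41 mm free between sleeve and pail.
- stove: Orange glazed tea-light stove, 75 mm across, 66 mm high, open at the top, loose, 0.35 kg. Origin: centre of its underside.
- stand: Steel drip stand, fixed. Origin: on the bench straight below the dip of its two wire prongs; x points from there back to the post, 115 mm away (12 mm thick, 239 mm high); base plate 6 mm thick. The prongs, 5 mm wire at y = +-25 mm, run from a collar on the post towards -x, dip at x = 0 and end at x = -28 mm in upturned tips. They spring down 1 mm for each 1.5 N.
- hang_axis (a point): Point 217 mm above the stand's origin, same axes. A hung bail's grip centre is on this vertical, crest along y, bare wire across both prongs, at 200 to 234 mm above the bench: the collar height varies and is not measured. Prong tips reach 16 mm above that grip centre, the rest 4 mm. Come from -x with the grip centre about 258 mm up: crest above the tips, lid below the prongs, at any setting.
- glass_bowl: Small clear glass bowl, 69 mm across, 36 mm high, loose on the stand's base plate below the prongs' dip. Origin: centre of its underside.
Things that resemble listed ones, but are neither listed nor needed, are in the scene too. What is shaped like the glass_bowl but orange is not meant.

How it is judged (in metres and radians):
On the way, in this order (a step that is already met when the one before it is completed fails the run):
1. the bail is upright (within 10 degrees) while the pail still sits on the stove (value of joint pail_bail between -0.175 and 0.175 rad and z of pail in the frame of stove below 0.0575 m and horizontal distance between pail and stove below 0.008 m and angle between pail's own z axis and vertical below 0.07 rad), for 0.2 s.
2. the prongs carry the pail (at least 2.5 N) while the gripper still holds it (contact force between pail and stand above 2.5 N and contact force between the fingers and pail above 0.3 N and horizontal distance between bail_grip and stand below 0.02 m and horizontal distance between pail and glass_bowl below 0.035 m), for 0.2 s.
At the end, for the whole second after the job is handed in: The pail hangs at rest on both prongs by its upright bail: grip centre within 20 mm (seen from above) of the dip, pail within 35 mm of the bowl's centre and clear above it, tilted less than 10 degrees, the prongs bearing its weight, bail within 15 degrees of upright to the pail (contact force between pail and stand above 2.5 N and horizontal distance between bail_grip and stand below 0.02 m and horizontal distance between pail and glass_bowl below 0.035 m and height (world z) of pail above 0.055 m and height (world z) of bail_grip above 0.185 m and angle between pail's own z axis and vertical below 0.18 rad and linear speed of pail below 0.04 m/s and value of joint pail_bail between -0.26 and 0.26 rad); the robot touches nothing.
It fails at once if the pail is tipped more than 20 degrees (angle between pail's own z axis and vertical above 0.35 rad).
It fails at once if the pail is pressed or dropped on the prongs or stand with more than 12 N (contact force between pail and stand above 12 N).
It fails at once if the pail is pressed or jammed against the stove with more than 15 N (contact force between pail and stove above 15 N).
It fails at once if the stove is shifted more than 20 mm or tipped (distance of stove from where it was at the start of the episode above 0.02 m or angle between stove's own z axis and vertical above 0.2 rad).
It fails at once if the glass bowl is shifted more than 20 mm (distance of glass_bowl from where it was at the start of the episode above 0.02 m).
It also fails if it takes over 64 s, if anything falls off the work surface, if the arm or the gripper's body presses on something with over 40 N, if the wrist force passes 120 N, or if a joint passes its speed limit or range.

## Working session

There is one attempt and no reset: what is moved stays moved. The work goes in short steps, Python scripts to look and compute and a tool call to move; the robot and the scene stay as the last step left them, time stands still between calls to the robot, and variables do not carry over. Pictures are saved under pics/ and viewed, at most 10 in all, crops included, and the job is handed in when it is done.

Besides the shell and the picture viewer there is one more tool, called after ">>>" by a JSON object that holds its "api" and its "payload", one argument or row to a line. step_arm: Moves the arm, as the interface text tells. Its arguments: {"type":"object","properties":{"rows":{"type":"array"}},"required":["rows"]}

```bash
mkdir -p pics; cat > h.py <<'E'
import numpy as np, cv2
from station import telemetry, viewer, r
from scipy.spatial.transform import Rotation as Ro
def tool():
    s=telemetry.get_state(); q=s["tool_rot"]; return np.array(s["ee_pos"]),Ro.from_quat([q[1],q[2],q[3],q[0]]).as_matrix(),s
def get(n):
    p,Rt,s=tool(); d=viewer.get_image(n)
    if n=="wrist":
        T=np.array(d["T_tool_cam"]); Rwc=Rt@T[:3,:3]; c=p+Rt@T[:3,3]
    else:
        R=np.array(d["R"]); Rwc=R.T; c=-R.T@np.array(d["t"])
    d["Rwc"]=Rwc; d["c"]=c; d["K"]=np.array([[d["fx"],0,d["cx"]],[0,d["fy"],d["cy"]],[0,0,1.]]); return d
def ray(d,uv):
    u=cv2.undistortPoints(np.array([[uv]],float),d["K"],np.array(d["dist_coeffs"],float))[0,0]
    v=d["Rwc"]@np.array([u[0],u[1],1]); return d["c"],v/np.linalg.norm(v)
def onz(d,uv,z):
    c,v=ray(d,uv); return c+v*(z-c[2])/v[2]
def tri(a,ua,b,ub):
    c1,v1=ray(a,ua);c2,v2=ray(b,ub)
    t=np.linalg.lstsq(np.c_[v1,-v2],c2-c1,rcond=None)[0]; p,q=c1+t[0]*v1,c2+t[1]*v2
    return (p+q)/2,np.linalg.norm(p-q)
def proj(d,X):
    R=d["Rwc"].T; rv=cv2.Rodrigues(R)[0]
    return cv2.projectPoints(np.atleast_2d(np.array(X,float)),rv,-R@d["c"],d["K"],np.array(d["dist_coeffs"],float))[0][:,0]
E
python3 - <<'E'
from h import *
for n in("scene","top"):
    d=get(n); cv2.imwrite(f"pics/{n}0.png",d["img"]); print(n,d["c"].round(),d["Rwc"][:,2].round(2),d["fx"])
print(tool()[1].round(3),tool()[2]["contact_force"])
E
```

```text
scene [108. 408. 564.] [ 0.43 -0.75 -0.51] 470.99880939906245
top [ 319. -201.  987.] [ 0.18 -0.03 -0.98] 485.9692167774677
[[ 0.94   0.342 -0.   ]
 [ 0.342 -0.94   0.001]
 [-0.    -0.001 -1.   ]] [-0.4359661   0.07327159 -0.43648339]
```

View pics/scene0.png

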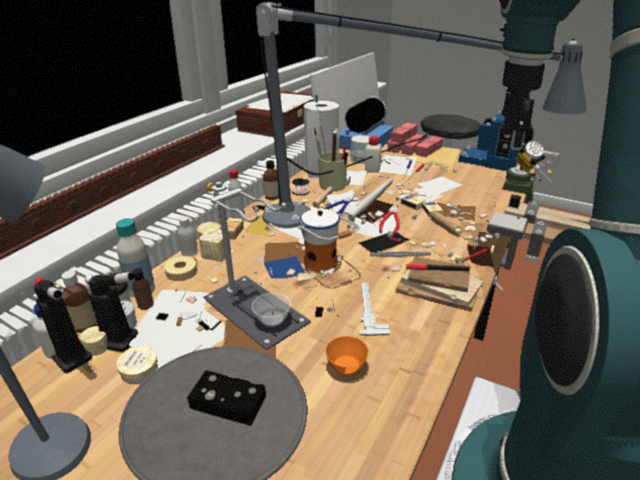

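View pics/top0.png

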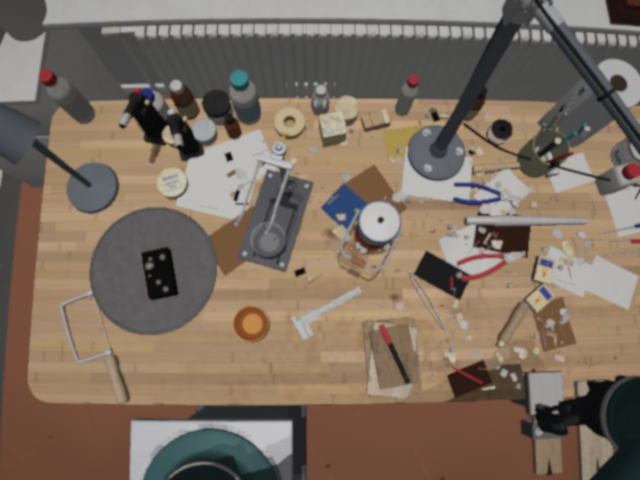

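Scene: pail at (321,225) on the orange stove (320,258), stand post (230,240), bowl (271,308). Top: pail lid knob (380,219), bail folded towards about (360,265), bowl (268,240), stand post near (280,150). The lamp post stands behind and to the right of the pail, at (437,150).

```bash
python3 - <<'E'
from h import *
t=cv2.imread("pics/top0.png");s=cv2.imread("pics/scene0.png")
a=cv2.resize(t[130:290,220:420],None,fx=4,fy=4,interpolation=cv2.INTER_CUBIC)[:600]
cv2.imwrite("pics/c1.png",a)
b=cv2.resize(s[170:350,190:400],None,fx=3.3,fy=3.3,interpolation=cv2.INTER_CUBIC)
cv2.imwrite("pics/c2.png",b); print(a.shape,b.shape)
E
```

```text
(600, 800, 3) (594, 693, 3)
```

View pics/c1.png

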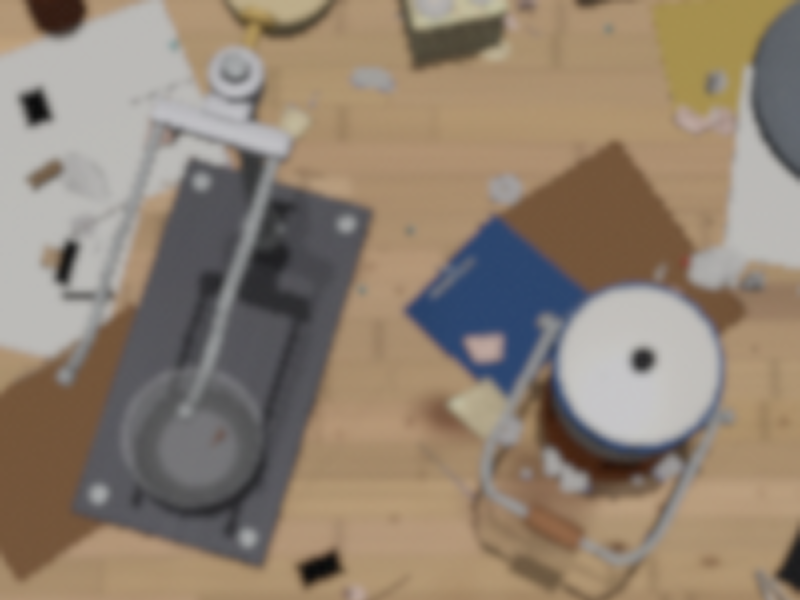

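View pics/c2.png

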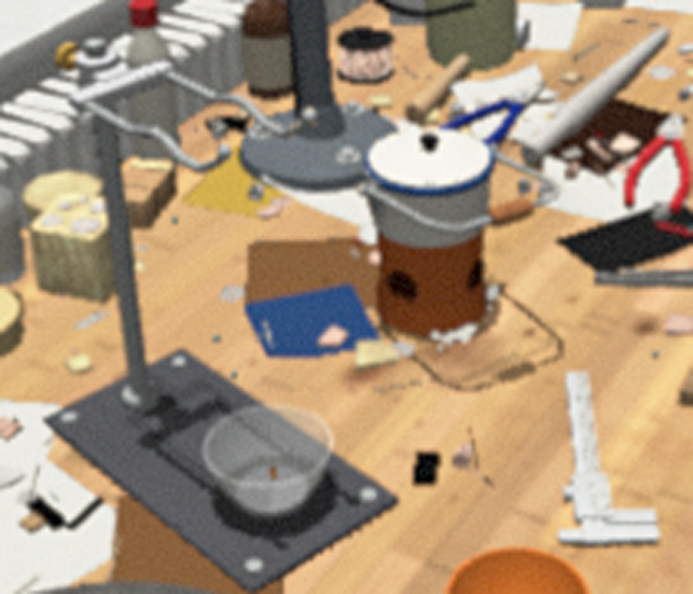

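Crop c1: lid rim centre (638,367), knob (643,359), sleeve centre (553,527), prong tips (185,410) and (65,375), bowl centre about (193,440), base bolts (201,181), (346,223), (248,538), (98,493). Crop c2: knob (430,142), sleeve (511,208), prong tips (224,150) and (313,118).

```bash
cat >> h.py <<'E'
def T(u,v): return (220+u/4,130+v/4)
def S(u,v): return (190+u/3.3,170+v/3.3)
E
python3 - <<'E'
from h import *
a=get("top");b=get("scene")
print("rim",onz(a,T(638,367),109),"knob",tri(a,T(643,359),b,S(430,142)))
print("sleeve",tri(a,T(553,527),b,S(511,208)))
print("ears",onz(a,T(550,322),100),onz(a,T(726,415),100))
print("tipA",tri(a,T(185,410),b,S(313,118)),"tipB",tri(a,T(65,375),b,S(224,150)))
print("bolts",[onz(a,T(*p),7).round(1) for p in((201,181),(346,223),(248,538),(98,493))])
print("bowl rim",onz(a,T(193,440),40),"posttop",tri(a,T(235,68),b,S(97,45)))
print("barends",tri(a,T(155,110),b,S(80,97)),tri(a,T(285,145),b,S(168,68)))
E
```

```text
rim [ 521.9953379  -328.80948835  109.        ] knob (array([ 523.13269901, -329.81721203,  119.44459044]), np.float64(0.46742485982095433))
sleeve (array([ 446.0205795 , -286.85963147,  115.62648264]), np.float64(0.3270603159967344))
ears [ 545.94989042 -289.14094847  100.        ] [ 500.88221299 -370.89615726  100.        ]
tipA (array([ 475.17749027, -131.37752296,  236.17139387]), np.float64(1.9016426927975232)) tipB (array([490.33225149, -83.4234138 , 237.68281618]), np.float64(0.5562065017194799))
bolts [array([ 646.9, -116.2,    7. ]), array([ 623.6, -192.4,    7. ]), array([ 457.3, -142.1,    7. ]), array([480.9, -65.5,   7. ])]
bowl rim [ 501.78714219 -116.62094881   40.        ] posttop (array([ 618.69740979, -149.28668185,  236.46492108]), np.float64(0.45250390749451885))
barends (array([ 604.68786791, -115.96388436,  224.31532669]), np.float64(0.8232644095825736)) (array([ 590.39139311, -169.49245596,  221.19831285]), np.float64(0.7390813012087701))
```

>>> {"api": "step_arm", "payload": {
  "rows": [
    [5,3.2,-2.0,-0.5,0,0,0],
    [5,3.2,-2.0,-0.5,0,0,0],
    [5,3.2,-2.0,-0.5,0,0,0],
    [5,3.2,-2.0,-0.5,0,0,0],
    [5,3.2,-2.0,-0.5,0,0,0]
  ]
}}

```text
time_s: 0.62
ee_pos: [330.5, -437.1, 243.4]
tool_rot: [-0.0, 0.985, 0.173, -0.0]
contact_force: [0.4, -0.2, -0.0]
grip_width: 50.0
grip_force: 0.0
```

```bash
python3 - <<'E'
from h import *
a=get("top");b=get("scene")
print("lampbase",onz(a,(437,155),0)); print("posttop",tri(a,(520,10),b,(268,15)))
w=get("wrist"); print(np.array(w["T_tool_cam"]).round(2),w["fx"])
E
```

```text
lampbase [ 695.30717395 -475.04544778    0.        ]
posttop (array([ 711.02819045, -459.95358162,  475.62255661]), np.float64(7.829166847317182))
[[   0.     -0.95   -0.32   82.9 ]
 [   1.      0.      0.      0.24]
 [  -0.     -0.32    0.95 -154.97]
 [   0.      0.      0.      1.  ]] 334.82365953951546
```

>>> {"api": "step_arm", "payload": {
  "rows": [
    [4,3.2,-2.0,0,0,0,0],
    [4,3.2,-2.0,0,0,0,0],
    [4,3.2,-2.0,0,0,0,0],
    [4,3.2,-2.0,0,0,0,0],
    [4,3.2,-2.0,0,0,0,0]
  ]
}}

```text
time_s: 1.18
ee_pos: [446.3, -289.3, 243.2]
tool_rot: [0.0, 0.985, 0.173, -0.0]
contact_force: [0.8, -0.3, 0.0]
grip_width: 40.0
grip_force: 0.0
```

>>> {"api": "step_arm", "payload": {
  "rows": [
    [4,0,0,0,0,0,-0.12],
    [4,0,0,0,0,0,-0.12],
    [4,0,0,0,0,0,-0.12],
    [4,0,0,0,0,0,-0.12],
    [4,0,0,0,0,0,-0.12]
  ]
}}

```text
time_s: 1.6
ee_pos: [445.5, -290.8, 243.0]
tool_rot: [-0.0, 0.888, 0.459, -0.0]
contact_force: [-0.5, -0.4, -0.1]
grip_width: 40.0
grip_force: 0.0
```

>>> {"api": "step_arm", "payload": {
  "rows": [
    [4,0,0,0,0,0,-0.12],
    [4,0,0,0,0,0,0]
  ]
}}

```text
time_s: 1.77
ee_pos: [445.5, -290.9, 243.0]
tool_rot: [-0.0, 0.859, 0.512, -0.0]
contact_force: [-1.2, 0.2, -0.2]
grip_width: 40.3
grip_force: 0.0
```

```bash
python3 - <<'E'
from h import *
w=get("wrist"); cv2.imwrite("pics/w1.png",w["img"]); p,R,s=tool(); print(p,R.round(3),s["contact_force"],s["grip_width"])
print(proj(w,[[446,-287,115.6],[522,-329,109]]))
E
```

```text
[ 445.53340879 -290.78879261  243.03191729] [[ 0.484  0.875 -0.   ]
 [ 0.875 -0.484  0.   ]
 [ 0.    -0.    -1.   ]] [-0.03512457 -0.34809335  0.30878988] 39.78571965764393
[[313.78581988 216.09491042]
 [410.68594433 214.98636644]]
```

View pics/w1.png

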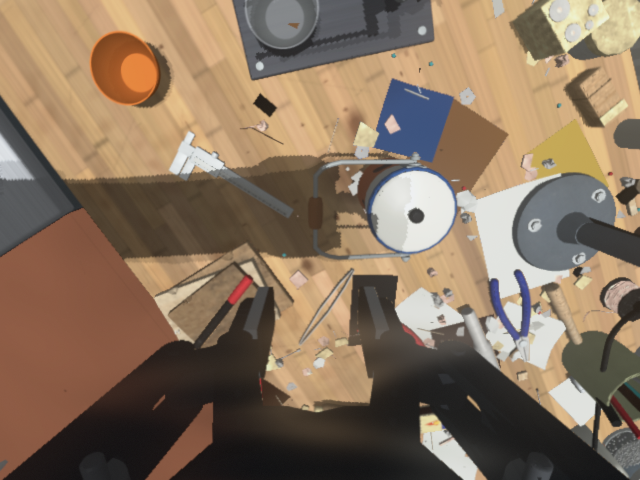

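Wrist view: sleeve at (316,213), crest wire from (318,165) to (318,250), lid rim centre (413,211), knob (416,216). The bail arms run along the image rows, so the yaw is aligned.

```bash
python3 - <<'E'
from h import *
w=get("wrist"); p,R,s=tool()
for n,uv,z in(("sleeve",(316,213),115.6),("rim",(413,211),109),("knob",(416,216),123)):
    X=onz(w,uv,z); print(n,X.round(1),"tool mm",(R.T@(X-p)).round(1))
E
```

```text
sleeve [ 449.1 -285.4  115.6] tool mm [  6.3   0.6 127.4]
rim [ 525.1 -327.2  109. ] tool mm [  6.7  87.3 134. ]
knob [ 523.6 -327.2  123. ] tool mm [  6.  86. 120.]
```

>>> {"api": "step_arm", "payload": {
  "rows": [
    [4,0.5,0,3,0,0,0],
    [4,0,0,3,0,0,0],
    [4,0,0,3,0,0,0],
    [4,0,0,2,0,0,0],
    [4,0,0,1.7,0,0,0]
  ]
}}

```text
time_s: 2.28
ee_pos: [447.6, -285.6, 114.4]
tool_rot: [-0.001, 0.862, 0.507, -0.0]
contact_force: [0.0, 0.0, 0.5]
grip_width: 40.2
grip_force: 0.0
```

>>> {"api": "step_arm", "payload": {
  "rows": [
    [4,0,0,0,0,0,0],
    [4,0,0,0,0,0,0]
  ]
}}

```text
time_s: 2.45
ee_pos: [448.1, -285.7, 116.1]
tool_rot: [-0.001, 0.861, 0.508, -0.0]
contact_force: [0.1, 0.3, 1.8]
grip_width: 40.1
grip_force: 0.0
```

```bash
python3 - <<'E'
from h import *
w=get("wrist"); p,R,s=tool(); print(p,s["contact_force"])
b=get("scene"); t=get("top")
A=cv2.resize(w["img"][100:400,200:520],(400,375)); B=cv2.resize(b["img"][190:290,280:387],(400,375),interpolation=2)
cv2.imwrite("pics/w2.png",np.hstack([A,B]))
E
```

```text
[ 448.65889545 -285.93171881  117.00308006] [ 0.78482948 -0.55415194 -0.3338804 ]
```

View pics/w2.png

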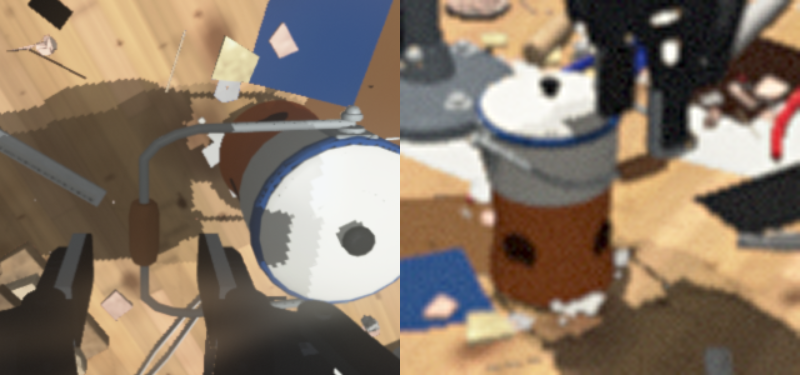

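Left (wrist): the sleeve, crop (145,232), lies midway between the fingertips (75,235) and (212,235). Right (scene): the fingers straddle the sleeve and are clear of the pail.

```bash
python3 - <<'E'
from h import *
w=get("wrist"); p,R,s=tool()
print(p,s["contact_force"],"tcp",proj(w,p),"tips",proj(w,[p+R@[0,20,15],p+R@[0,-20,15],p+R@[11,20,15]]))
X=onz(w,(316,285.6),115.6);print(X,R.T@(X-p))
E
```

```text
[ 448.94708615 -286.05020974  117.52219368] [-0.36375532  0.57988694 -0.31251977] tcp [[314.82112941 289.12778299]] tips [[350.57433786 276.39143432]
 [279.23075598 276.36110181]
 [351.26226249 258.27277066]]
[ 449.98694384 -285.43490796  115.6       ] [1.04087164 0.61093413 1.92303785]
```

>>> {"api": "step_arm", "payload": {
  "rows": [
    [2,0,0,0.15,0,0,0],
    [1,0,0,0,0,0,0],
    [1,0,0,0,0,0,0],
    [1,0,0,0,0,0,0],
    [1,0,0,0,0,0,0]
  ]
}}

```text
time_s: 3.07
ee_pos: [448.4, -285.7, 114.9]
tool_rot: [0.0, 0.861, 0.509, 0.0]
contact_force: [-0.1, 0.5, 0.7]
grip_width: 10.3
grip_force: 0.0
```

>>> {"api": "step_arm", "payload": {
  "rows": [
    [1,0,0,0,0,0,0],
    [1,0,0,0,0,0,0],
    [1,0,0,0,0,0,0]
  ]
}}

```text
time_s: 3.32
ee_pos: [448.4, -285.7, 114.8]
tool_rot: [-0.0, 0.861, 0.509, -0.0]
contact_force: [-0.6, -0.4, 0.4]
grip_width: 10.1
grip_force: 0.0
```

```bash
python3 - <<'E'
from h import *
w=get("wrist"); b=get("scene"); p,R,s=tool(); print(p,s["contact_force"],s["grip_width"],s["grip_force"])
A=cv2.resize(w["img"][100:400,200:520],(400,375)); B=cv2.resize(b["img"][190:290,280:387],(400,375),interpolation=2)
cv2.imwrite("pics/w3.png",np.hstack([A,B]))
E
```

```text
[ 448.38377063 -285.58663216  114.73211248] [ 0.62919294 -0.2601889  -0.52516193] 10.25083544452306 0.0
```

View pics/w3.png

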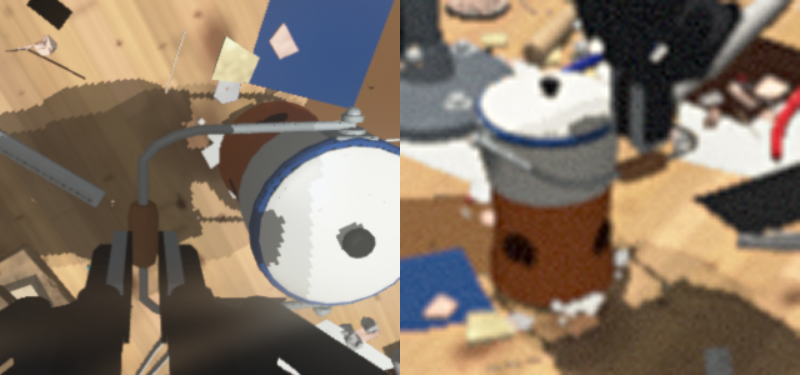

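Sleeve fully visible: left (145,235), fingers at (118,265) and (172,265) closed beside or above it. Right: sleeve (641,165) lies below the fingertips, which end at about (650,147).

```bash
python3 - <<'E'
from h import *
b=get("scene");w=get("wrist"); p,R,s=tool(); print(s["tool_rot"],s["joint_positions"])
for z in(-20,0,10,19): print(z,proj(b,p+R@[0,0,z]).round(1),proj(b,p+R@[11,0,z]).round(1),proj(b,p+R@[-11,0,z]).round(1))
u=(280+240/3.738,190+165/3.75); uw=(200+144/1.25,100+236/1.25); print(u,uw,proj(w,p))
X,e=tri(w,uw,b,u); print("sleeve",X,e,R.T@(X-p))
print("tips?",tri(w,(200+144/1.25,100+232/1.25),b,(280+245/3.738,190+147/3.75)))
E
```

```text
[-4.69098599e-05  8.60573903e-01  5.09325588e-01 -7.96722203e-06] [ 0.74433815  0.39516609 -0.28528821  1.93003828  0.14645677  0.83627984
 -0.12056378]
-20 [[343.5 224.2]] [[338.7 225.7]] [[348.3 222.6]]
0 [[343.3 233.4]] [[338.5 235. ]] [[348.1 231.8]]
10 [[343.3 237.9]] [[338.5 239.6]] [[348.  236.3]]
19 [[343.2 242. ]] [[338.4 243.6]] [[347.9 240.4]]
(344.20545746388444, 234.0) (315.2, 288.8) [[314.98418855 289.19414601]]
sleeve [ 447.66545    -286.87392985  112.7023839 ] 1.0626779591525524 [-1.44251925 -0.03982248  2.05595749]
tips? (array([ 447.73714208, -284.22360378,  122.18768875]), np.float64(9.329707317569568))
```

```bash
python3 - <<'E'
from h import *
print(r.tcp_to_tips)
b=get("scene");w=get("wrist"); p,R,s=tool()
for z in(-30,-20,-10,0,10,19): print(z,proj(w,[p+R@[11,5,z],p+R@[11,-5,z],p+R@[-11,5,z]]).round(0).tolist(),proj(b,p+R@[0,-10,z]).round(0))
A=cv2.resize(w["img"][240:340,260:380],(480,400),interpolation=2); B=cv2.resize(b["img"][200:260,320:368],(320,400),interpolation=2)
cv2.imwrite("pics/w4.png",np.hstack([A,B]))
E
```

```text
19.0
-30 [[327.0, 300.0], [303.0, 300.0], [326.0, 343.0]] [[347. 222.]]
-20 [[326.0, 289.0], [304.0, 289.0], [325.0, 330.0]] [[347. 226.]]
-10 [[325.0, 279.0], [304.0, 279.0], [325.0, 318.0]] [[346. 231.]]
0 [[325.0, 270.0], [305.0, 270.0], [324.0, 308.0]] [[346. 236.]]
10 [[324.0, 262.0], [306.0, 262.0], [324.0, 298.0]] [[346. 240.]]
19 [[324.0, 256.0], [306.0, 256.0], [324.0, 291.0]] [[346. 244.]]
```

View pics/w4.png

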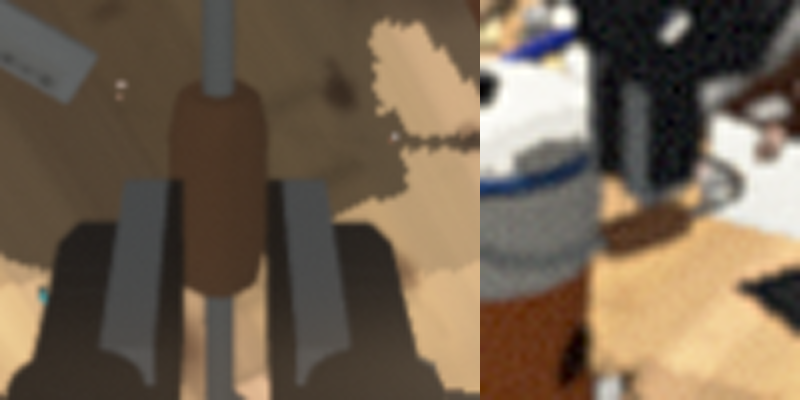

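The pictures show the fingertips about 15 mm behind the reported TCP (scene v≈229, wrist v≈285), not 19 mm ahead of it. So the real grasp point is about 34 mm higher than reported. I'll open, go 34 mm lower and check.

>>> {"api": "step_arm", "payload": {
  "rows": [
    [4,0,0,0,0,0,0],
    [4,0,0,0,0,0,0],
    [4,0,0,0,0,0,0],
    [4,0,0,0,0,0,0]
  ]
}}

```text
time_s: 3.95
ee_pos: [448.4, -285.6, 114.8]
tool_rot: [-0.0, 0.861, 0.509, -0.0]
contact_force: [0.0, -0.0, 0.2]
grip_width: 39.8
grip_force: 0.0
```

>>> {"api": "step_arm", "payload": {
  "rows": [
    [4,0,0,1,0,0,0],
    [4,0,0,1,0,0,0],
    [4,0,0,1,0,0,0],
    [4,0,0,0.4,0,0,0],
    [4,0,0,0,0,0,0]
  ]
}}

```text
time_s: 4.37
ee_pos: [447.7, -285.2, 79.2]
tool_rot: [-0.001, 0.861, 0.509, -0.001]
contact_force: [0.4, -0.5, -0.7]
grip_width: 39.8
grip_force: 0.0
```

```bash
python3 - <<'E'
from h import *
b=get("scene");w=get("wrist"); p,R,s=tool();print(p,s["contact_force"])
A=cv2.resize(w["img"][240:390,230:410],(480,400),interpolation=2); B=cv2.resize(b["img"][200:260,320:368],(320,400),interpolation=2)
cv2.imwrite("pics/w5.png",np.hstack([A,B]))
E
```

```text
[ 448.34572755 -285.48364813   80.50198591] [-0.71082649  0.28366966  0.21497957]
```

View pics/w5.png

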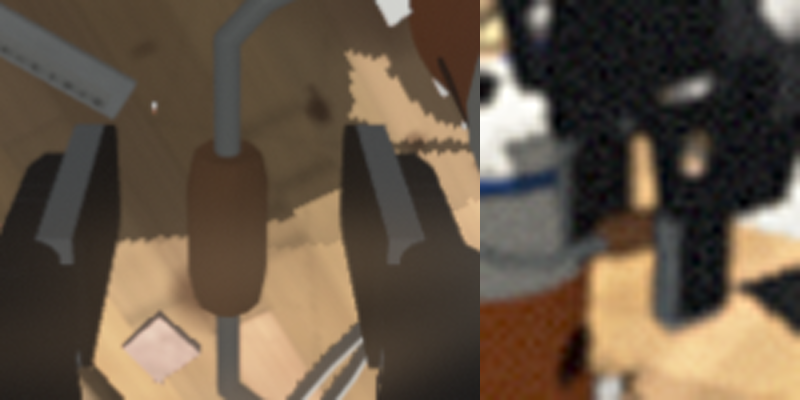

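Left: sleeve (227,228) centred between the pads, whose inner edges are at u=118 and 343. Right: the front finger now covers the sleeve's end, with its tip at (680,325) below the sleeve. Closing.

>>> {"api": "step_arm", "payload": {
  "rows": [
    [2,0,0,0,0,0,0],
    [1,0,0,0,0,0,0],
    [0.8,0,0,0,0,0,0],
    [0.8,0,0,0,0,0,0],
    [0.8,0,0,0,0,0,0]
  ]
}}

```text
time_s: 4.88
ee_pos: [448.2, -285.6, 80.8]
tool_rot: [-0.0, 0.861, 0.509, -0.0]
contact_force: [-2.6, 1.5, 0.0]
grip_width: 10.8
grip_force: 58.5
```

>>> {"api": "step_arm", "payload": {
  "rows": [
    [0.8,0,0,0,0,0,0],
    [0.8,0,0,0,0,0,0],
    [0.8,0,0,0,0,0,0]
  ]
}}

```text
time_s: 5.13
ee_pos: [448.3, -285.6, 80.7]
tool_rot: [-0.0, 0.861, 0.509, -0.0]
contact_force: [-3.2, 2.1, 0.8]
grip_width: 11.1
grip_force: 58.5
```

>>> {"api": "step_arm", "payload": {
  "rows": [
    [0.8,0,0.1,-0.7,0,0,0],
    [0.8,0,0.2,-0.7,0,0,0],
    [0.8,0,0.3,-0.7,0,0,0],
    [0.8,0,0.4,-0.7,0,0,0],
    [0.8,0,0,0,0,0,0]
  ]
}}

```text
time_s: 5.55
ee_pos: [458.6, -291.2, 110.7]
tool_rot: [0.001, 0.861, 0.509, 0.001]
contact_force: [-2.7, 2.3, 3.2]
grip_width: 11.0
grip_force: 58.9
```

>>> {"api": "step_arm", "payload": {
  "rows": [
    [0.8,0,0,0,0,0,0],
    [0.8,0,0,0,0,0,0]
  ]
}}

```text
time_s: 5.72
ee_pos: [456.9, -290.4, 108.7]
tool_rot: [-0.0, 0.861, 0.509, -0.0]
contact_force: [-2.8, 2.4, 1.3]
grip_width: 11.0
grip_force: 58.9
```

>>> {"api": "step_arm", "payload": {
  "rows": [
    [0.8,0,0.35,-0.7,0,0,0],
    [0.8,0,0.45,-0.65,0,0,0],
    [0.8,0,0.5,-0.6,0,0,0],
    [0.8,0,0.55,-0.55,0,0,0],
    [0.8,0,0,0,0,0,0]
  ]
}}

```text
time_s: 6.13
ee_pos: [474.9, -300.1, 135.3]
tool_rot: [0.001, 0.861, 0.509, 0.001]
contact_force: [-3.3, 2.3, 5.3]
grip_width: 11.0
grip_force: 59.2
```

>>> {"api": "step_arm", "payload": {
  "rows": [
    [0.8,0,0,0,0,0,0],
    [0.8,0,0,0,0,0,0]
  ]
}}

```text
time_s: 6.3
ee_pos: [473.6, -299.4, 134.1]
tool_rot: [0.0, 0.861, 0.509, 0.0]
contact_force: [-3.2, 3.1, 4.9]
grip_width: 10.9
grip_force: 59.2
```

```bash
python3 - <<'E'
from h import *
b=get("scene");t=get("top"); p,R,s=tool();print(p,R[:,1],s["contact_force"],s["time_s"])
A=cv2.resize(t["img"][180:280,320:440],(480,400),interpolation=2); B=cv2.resize(b["img"][180:280,290:370],(320,400),interpolation=2)
cv2.imwrite("pics/w6.png",np.hstack([A,B]))
E
```

```text
[ 473.51680291 -299.36741313  134.04907396] [ 8.76637451e-01 -4.81151513e-01  3.62452569e-05] [-4.31758726  2.12015949  5.79100956] 6.4
```

```bash
cat >> h.py <<'E'
def shift(ref,img,x0,y0,x1,y1,m=5):
    r_=cv2.matchTemplate(cv2.resize(img[y0-m:y1+m,x0-m:x1+m],None,fx=8,fy=8,interpolation=2),cv2.resize(ref[y0:y1,x0:x1],None,fx=8,fy=8,interpolation=2),cv2.TM_CCOEFF_NORMED)
    _,v,_,l=cv2.minMaxLoc(r_); return round(l[0]/8-m,2),round(l[1]/8-m,2),round(v,3)
E
python3 - <<'E'
from h import *
s0=cv2.imread("pics/scene0.png");t0=cv2.imread("pics/top0.png")
b=get("scene");t=get("top")["img"];i=b["img"]
print("knob",shift(s0,i,314,207,327,219),"lidleft",shift(s0,i,298,207,315,245),"stove",shift(s0,i,300,244,325,272),"bench ref",shift(s0,i,262,255,300,282))
print("top knob",shift(t0,t,372,212,388,226),"top rim",shift(t0,t,380,200,402,240))
X=np.array([525,-327,115.]);print(proj(b,[X,X+[0,0,5],X+[4.4,-2.4,0]]))
E
```

```text
knob (-0.75, -1.0, 0.708) lidleft (-0.25, -0.62, 0.887) stove (-0.12, -0.25, 0.967) bench ref (0.0, 0.0, 0.998)
top knob (1.88, -5.0, -0.088) top rim (5.0, 5.0, 0.232)
[[318.73191893 215.31979277]
 [318.70538165 213.1386377 ]
 [317.42273123 214.35525491]]
```

>>> {"api": "step_arm", "payload": {
  "rows": [
    [0.8,0,-0.1,-0.1,0,0,0],
    [0.8,0,-0.05,-0.05,0,0,0],
    [0.8,0,0,0,0,0,0],
    [0.8,0,0,0,0,0,0]
  ]
}}

```text
time_s: 6.83
ee_pos: [472.2, -298.7, 135.3]
tool_rot: [0.0, 0.861, 0.509, 0.0]
contact_force: [1.1, 0.6, 0.2]
grip_width: 11.0
grip_force: 59.0
```

```bash
cat > m.py <<'E'
from h import *
s0=cv2.imread("pics/scene0.png")
b=get("scene");i=b["img"];p,R,s=tool();f=R.T@np.array(s["contact_force"])
print(s["time_s"],"rel y,up",(R.T@(p-[448.3,-285.6,80.7])).round(1),"F tool",f.round(1),"knob",shift(s0,i,314,207,327,219),"lidleft",shift(s0,i,298,207,315,245),"stove",shift(s0,i,300,244,325,272))
E
python3 m.py
```

```text
6.8833 rel y,up [  0.   27.3 -54.7] F tool [-0.5  1.1 -1.1] knob (0.0, -0.25, 0.716) lidleft (0.38, 0.0, 0.896) stove (0.0, 0.12, 0.983)
```

>>> {"api": "step_arm", "payload": {
  "rows": [
    [0.8,0,0.4,-0.35,0,0,0],
    [0.8,0,0.45,-0.33,0,0,0],
    [0.8,0,0.45,-0.3,0,0,0],
    [0.8,0,0.47,-0.27,0,0,0],
    [0.8,0,0,0,0,0,0]
  ]
}}

```text
time_s: 7.3
ee_pos: [488.6, -307.7, 148.4]
tool_rot: [0.0, 0.861, 0.509, 0.0]
contact_force: [-0.6, -0.0, 1.7]
grip_width: 11.0
grip_force: 59.1
```

```bash
python3 m.py
```

```text
7.35 rel y,up [  0.   45.5 -67.4] F tool [ 0.5 -0.5 -1.6] knob (0.62, 0.12, 0.604) lidleft (0.5, -0.12, 0.813) stove (0.12, 0.12, 0.968)
```

>>> {"api": "step_arm", "payload": {
  "rows": [
    [0.8,0,0.48,-0.28,0,0,0],
    [0.8,0,0.5,-0.23,0,0,0],
    [0.8,0,0.5,-0.18,0,0,0],
    [0.8,0,0.5,-0.15,0,0,0],
    [0.8,0,0,0,0,0,0]
  ]
}}

```text
time_s: 7.77
ee_pos: [505.8, -317.1, 156.4]
tool_rot: [0.0, 0.861, 0.509, 0.0]
contact_force: [-0.0, -0.0, -2.7]
grip_width: 10.9
grip_force: 58.6
```

```bash
python3 m.py
```

```text
7.8167 rel y,up [  0.   65.  -75.4] F tool [ 0.3 -0.2  3.8] knob (0.25, -0.5, 0.512) lidleft (0.38, -0.75, 0.587) stove (0.0, -0.12, 0.962)
```

>>> {"api": "step_arm", "payload": {
  "rows": [
    [0.8,0,0.5,-0.04,0,0,0],
    [0.8,0,0.5,-0.03,0,0,0],
    [0.8,0,0.5,0,0,0,0],
    [0.8,0,0.5,0,0,0,0],
    [0.8,0,0,0,0,0,0]
  ]
}}

```text
time_s: 8.23
ee_pos: [523.5, -326.8, 157.1]
tool_rot: [0.0, 0.861, 0.509, 0.0]
contact_force: [0.6, -0.8, 3.8]
grip_width: 10.7
grip_force: 59.3
```

```bash
python3 m.py
```

```text
8.2833 rel y,up [  0.1  85.4 -76.3] F tool [-0.3  0.8 -3. ] knob (1.0, 0.0, 0.534) lidleft (0.5, -0.12, 0.489) stove (0.0, 0.12, 0.911)
```

>>> {"api": "step_arm", "payload": {
  "rows": [
    [0.8,0,0,-0.05,0,0,0],
    [0.8,0,0,0,0,0,0],
    [0.8,0,0,0,0,0,0],
    [0.8,0,0,0,0,0,0],
    [0.8,0,0,0,0,0,0]
  ]
}}

```text
time_s: 8.7
ee_pos: [522.3, -326.2, 157.3]
tool_rot: [-0.0, 0.861, 0.509, -0.0]
contact_force: [0.7, -0.2, -3.7]
grip_width: 11.0
grip_force: 58.6
```

```bash
python3 m.py
```

```text
8.75 rel y,up [ -0.   84.3 -76.6] F tool [-0.3  0.3  3. ] knob (1.0, 0.0, 0.535) lidleft (0.5, -0.12, 0.49) stove (0.0, 0.12, 0.91)
```

>>> {"api": "step_arm", "payload": {
  "rows": [
    [0.8,0,0,-0.2,0,0,0],
    [0.8,0,0,-0.3,0,0,0],
    [0.8,0,0,-0.5,0,0,0],
    [0.8,0,0,-0.6,0,0,0],
    [0.8,0,0,-0.6,0,0,0]
  ]
}}

```text
time_s: 9.17
ee_pos: [522.5, -326.3, 180.1]
tool_rot: [0.0, 0.861, 0.509, 0.0]
contact_force: [-0.5, -0.1, -4.0]
grip_width: 11.0
grip_force: 58.5
```

```bash
python3 m.py
```

```text
9.2167 rel y,up [   0.    85.4 -100.6] F tool [ 0.6 -0.1  2.4] knob (-5.0, 5.0, 0.265) lidleft (1.75, 1.0, 0.284) stove (0.0, 0.0, 0.902)
```

>>> {"api": "step_arm", "payload": {
  "rows": [
    [0.8,0,0,-0.8,0,0,0],
    [0.8,0,0,-1.2,0,0,0],
    [0.8,0,0,-1.2,0,0,0],
    [0.8,0,0,-1,0,0,0],
    [0.8,0,0,-0.6,0,0,0]
  ]
}}

```text
time_s: 9.63
ee_pos: [523.0, -326.5, 229.5]
tool_rot: [0.001, 0.861, 0.509, 0.0]
contact_force: [-0.1, 0.5, -3.6]
grip_width: 10.8
grip_force: 58.6
```

>>> {"api": "step_arm", "payload": {
  "rows": [
    [0.8,0.2,-0.4,0,0,0,0],
    [0.8,0.4,-0.8,0,0,0,0],
    [0.8,0.6,-1.1,0,0,0,0],
    [0.8,0.7,-1.3,0,0,0,0],
    [0.8,0.7,-1.3,0,0,0,0]
  ]
}}

```text
time_s: 10.05
ee_pos: [490.9, -278.6, 226.5]
tool_rot: [-0.001, 0.861, 0.509, -0.0]
contact_force: [0.7, -0.4, -4.3]
grip_width: 11.0
grip_force: 58.7
```

>>> {"api": "step_arm", "payload": {
  "rows": [
    [0.8,0.7,-1.3,0,0,0,0],
    [0.8,0.7,-1.3,0,0,0,0],
    [0.8,0.7,-1.3,0,0,0,0],
    [0.8,0.7,-1.3,0,0,0,0],
    [0.8,0.7,-1.3,0,0,0,0]
  ]
}}

```text
time_s: 10.47
ee_pos: [450.6, -216.6, 226.7]
tool_rot: [-0.0, 0.86, 0.509, -0.0]
contact_force: [0.1, 0.2, -4.4]
grip_width: 11.0
grip_force: 58.7
```

>>> {"api": "step_arm", "payload": {
  "rows": [
    [0.8,0.8,-1.0,0,0,0,-0.04],
    [0.8,0.8,-0.6,0,0,0,-0.04],
    [0.8,0.8,-0.3,0,0,0,-0.04],
    [0.8,0.8,-0.1,0,0,0,-0.04],
    [0.8,0.8,0,0,0,0,-0.04]
  ]
}}

```text
time_s: 10.88
ee_pos: [450.8, -171.8, 227.4]
tool_rot: [0.0, 0.804, 0.594, 0.0]
contact_force: [0.0, -0.6, -4.1]
grip_width: 11.1
grip_force: 58.6
```

>>> {"api": "step_arm", "payload": {
  "rows": [
    [0.8,0.3,-0.6,0,0,0,0],
    [0.8,0,-1.0,0,0,0,0],
    [0.8,0,-1.2,0,0,0,0],
    [0.8,0.3,-0.8,0,0,0,0],
    [0.8,0.6,-0.4,0,0,0,0]
  ]
}}

```text
time_s: 11.3
ee_pos: [414.4, -149.3, 227.4]
tool_rot: [0.0, 0.806, 0.592, -0.0]
contact_force: [0.2, -0.2, -4.5]
grip_width: 10.9
grip_force: 58.7
```

>>> {"api": "step_arm", "payload": {
  "rows": [
    [0.8,1,0,0,0,0,0],
    [0.8,1.2,0,0,0,0,0],
    [0.8,1.2,0,0,0,0,0],
    [0.8,1.0,0,0,0,0,0],
    [0.8,0.6,0,0,0,0,0]
  ]
}}

```text
time_s: 11.72
ee_pos: [431.5, -99.7, 227.5]
tool_rot: [0.0, 0.805, 0.593, 0.0]
contact_force: [1.2, -0.1, -4.6]
grip_width: 10.9
grip_force: 58.7
```

>>> {"api": "step_arm", "payload": {
  "rows": [
    [0.8,0.4,0,0,0,0,0],
    [0.8,0,0,0,0,0,0],
    [0.8,0,0,0,0,0,0]
  ]
}}

```text
time_s: 11.97
ee_pos: [431.8, -97.7, 227.3]
tool_rot: [-0.0, 0.805, 0.593, -0.0]
contact_force: [-1.3, 0.1, -3.9]
grip_width: 10.6
grip_force: 58.6
```

```bash
python3 - <<'E'
from h import *
b=get("scene");t=get("top");w=get("wrist"); p,R,s=tool();print(p,R.round(3),s["contact_force"],s["time_s"])
O=np.array([509.3,-115.3,0]);xs=np.array([.954,-.30,0]);ys=np.array([.30,.954,0]);d=p-O;print("stand frame",d@xs,d@ys)
A=cv2.resize(w["img"],(400,300));B=cv2.resize(b["img"][170:350,170:410],(400,300),interpolation=2);C=cv2.resize(t["img"][120:270,210:410],(400,300),interpolation=2)
cv2.imwrite("pics/w7.png",np.vstack([np.hstack([A,B]),np.hstack([C,cv2.resize(w["img"][0:240,160:480],(400,300))])]))
cv2.imwrite("pics/w7w.png",w["img"])
g=p+[0,0,30.7]
print("grip in scene",proj(b,g),"in wrist",proj(w,g),"tips pred wrist",proj(w,[[475.2,-131.4,237],[490.3,-83.4,237]]),"scene",proj(b,[[475.2,-131.4,237],[490.3,-83.4,237]]))
E
```

```text
[431.64966815 -98.00058877 227.2927291 ] [[ 0.298  0.955 -0.   ]
 [ 0.955 -0.298  0.   ]
 [-0.    -0.    -1.   ]] [-0.46386715 -0.00486899 -4.16877763] 12.1167
stand frame -79.26823994978888 -6.791461243073762
grip in scene [[296.45629626 207.74950049]] in wrist [[314.7206359  322.93243238]] tips pred wrist [[415.6445614  331.00664927]
 [426.68485149 238.22210586]] scene [[284.21488535 205.14518595]
 [258.1058527  215.91420881]]
```

View pics/w7.png

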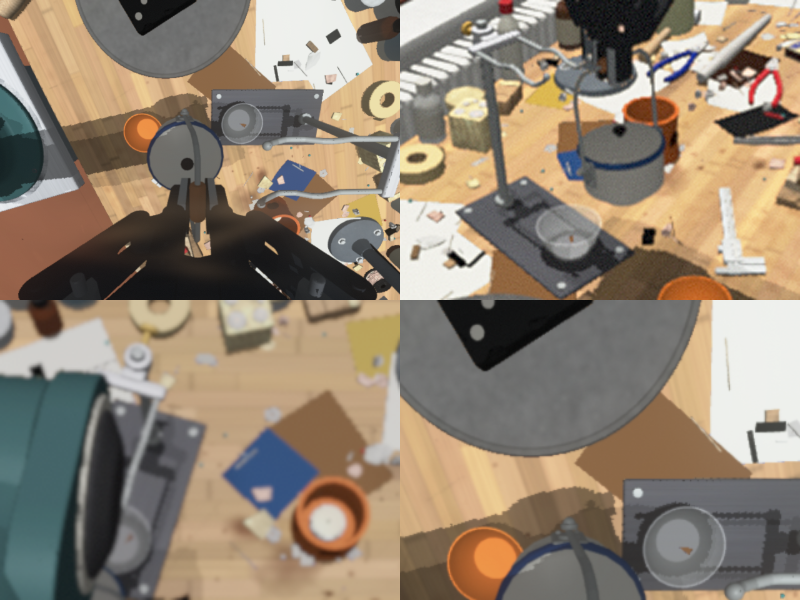

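Wrist panel: prong tips at full-frame (428,233) and about (419,323), bail crest between the fingers. The scene panel shows the pail hanging level, and the stove still stands in place.

```bash
python3 - <<'E'
from h import *
w=get("wrist");p,R,s=tool()
for z in(233,237,241):
  a=onz(w,(430,235),z);b=onz(w,(419,323),z);print(z,a.round(1),b.round(1),np.linalg.norm(a-b).round(1),(R.T@(a-p)).round(1),(R.T@(b-p)).round(1))
i=w["img"][215:345,395:460].astype(int); hsv=cv2.cvtColor(w["img"],cv2.COLOR_BGR2HSV)
m=((hsv[...,1]<40)&(hsv[...,2]>110)).astype(np.uint8); m[:, :395]=0;m[:215]=0;m[345:]=0
n,l,st,c=cv2.connectedComponentsWithStats(m)
print([(st[k].tolist(),np.argwhere(l==k)[np.argmin(np.argwhere(l==k)[:,1])].tolist()) for k in range(1,n) if st[k][4]>60])
E
```

```text
233 [493.1 -84.1 233. ] [ 478.4 -130.2  233. ] 48.4 [31.5 54.4 -5.7] [-16.9  54.2  -5.7]
237 [492.1 -82.3 237. ] [ 477.8 -127.2  237. ] 47.1 [32.9 53.  -9.7] [-14.2  52.7  -9.7]
241 [491.1 -80.6 241. ] [ 477.2 -124.3  241. ] 45.8 [ 34.3  51.5 -13.7] [-11.6  51.3 -13.7]
[([395, 215, 19, 14, 155], [217, 395]), ([422, 215, 218, 109, 4826], [231, 422]), ([512, 271, 12, 13, 111], [273, 512]), ([411, 299, 13, 10, 86], [304, 411]), ([398, 318, 16, 18, 119], [327, 398])]
```

>>> {"api": "step_arm", "payload": {
  "rows": [
    [0.8,0.3,0.3,0,0,0,0],
    [0.8,0.4,0.7,0,0,0,0],
    [0.8,0,1.0,0,0,0,0],
    [0.8,0,1.0,0,0,0,0],
    [0.8,0,1.0,0,0,0,0]
  ]
}}

```text
time_s: 12.58
ee_pos: [473.4, -103.2, 227.3]
tool_rot: [-0.0, 0.805, 0.593, 0.0]
contact_force: [0.3, -0.1, -3.8]
grip_width: 10.8
grip_force: 58.6
```

>>> {"api": "step_arm", "payload": {
  "rows": [
    [0.8,0,1.0,0,0,0,0],
    [0.8,0,1.0,0,0,0,0],
    [0.8,0,1.0,0,0,0,0],
    [0.8,0,0.7,0,0,0,0],
    [0.8,0,0.4,0,0,0,0]
  ]
}}

```text
time_s: 13.0
ee_pos: [512.2, -115.3, 227.2]
tool_rot: [-0.0, 0.805, 0.593, 0.0]
contact_force: [-0.2, -0.6, -4.3]
grip_width: 11.3
grip_force: 58.6
```

>>> {"api": "step_arm", "payload": {
  "rows": [
    [0.8,0,0,0.5,0,0,0],
    [0.8,0,0,0.5,0,0,0],
    [0.8,0,0,0.5,0,0,0],
    [0.8,0,0,0,0,0,0],
    [0.8,0,0,0,0,0,0]
  ]
}}

```text
time_s: 13.42
ee_pos: [510.8, -114.8, 212.0]
tool_rot: [-0.0, 0.805, 0.593, -0.0]
contact_force: [0.2, 0.3, -3.1]
grip_width: 10.6
grip_force: 58.6
```

```bash
python3 - <<'E'
from h import *
import time
w=get("wrist");p,R,s=tool();d=p-[509.3,-115.3,0];print(p,s["contact_force"],s["time_s"],"stand xy",d@[.954,-.3,0],d@[.3,.954,0])
hsv=cv2.cvtColor(w["img"],cv2.COLOR_BGR2HSV)
m=((hsv[...,1]<40)&(hsv[...,2]>110)).astype(np.uint8); m[:180]=0;m[400:]=0;m[:,:280]=0;m[:,480:]=0
n,l,st,c=cv2.connectedComponentsWithStats(m)
print([(st[k].tolist(),np.argwhere(l==k)[np.argmin(np.argwhere(l==k)[:,1])].tolist()) for k in range(1,n) if st[k][4]>60])
O=p*0+[509.3,-115.3,0];xs=np.array([.954,-.3,0]);ys=np.array([.3,.954,0])
print(proj(w,[O-28*xs+25*ys+[0,0,233],O-28*xs-25*ys+[0,0,233]]))
E
```

```text
[ 511.07782575 -114.86931229  212.36988609] [ 0.6305337  -0.34075824 -4.07837595] 13.4667 stand xy 1.5668394468218874 0.9442238019064064
[([415, 190, 17, 9, 90], [194, 415]), ([283, 200, 26, 29, 510], [212, 283]), ([317, 201, 16, 18, 160], [201, 317]), ([353, 220, 13, 21, 72], [221, 353]), ([375, 241, 105, 16, 961], [250, 375]), ([453, 282, 13, 13, 123], [287, 453]), ([395, 331, 85, 10, 566], [337, 395]), ([462, 364, 18, 14, 139], [366, 462])]
[[247.67366016 262.28928199]
 [254.35955174 356.78901596]]
```

```bash
python3 - <<'E'
from h import *
w=get("wrist");p,R,s=tool()
for z in(212,220,228): print(z,proj(w,[p*[1,1,0]+R@[a,70,0]+[0,0,z] for a in(25,-25)]).round(1).tolist())
hsv=cv2.cvtColor(w["img"],cv2.COLOR_BGR2HSV)
m=((hsv[...,1]<40)&(hsv[...,2]>110))
for u in(440,460,475):print(u,[v for v in range(230,360) if m[v,u]])
E
```

```text
212 [[455.8, 243.7], [443.1, 329.4]]
220 [[462.4, 249.6], [448.5, 338.3]]
228 [[469.7, 256.0], [454.4, 348.0]]
440 [233, 234, 241, 242, 243, 244, 245, 246, 247, 248, 249, 250, 283, 297, 333, 334, 335, 336, 337, 338, 339, 340]
460 [242, 243, 244, 245, 246, 247, 248, 249, 250, 282, 283, 284, 285, 286, 287, 288, 289, 290, 291, 292, 293, 294, 331, 332, 333, 334, 335, 336, 337, 338, 339]
475 [242, 243, 244, 245, 246, 247, 248, 249, 250, 251, 331, 332, 333, 334, 335, 336, 337, 338, 339]
```

>>> {"api": "step_arm", "payload": {
  "rows": [
    [0.8,0.1,-0.1,0.5,0,0,0],
    [0.8,0,0,0.5,0,0,0],
    [0.8,0,0,0.4,0,0,0],
    [0.8,0,0,0.2,0,0,0],
    [0.8,0,0,0,0,0,0]
  ]
}}

```text
time_s: 13.93
ee_pos: [510.3, -113.7, 195.7]
tool_rot: [-0.0, 0.805, 0.593, -0.0]
contact_force: [0.0, 0.2, -3.9]
grip_width: 11.2
grip_force: 58.6
```

>>> {"api": "step_arm", "payload": {
  "rows": [
    [0.8,0,0,0.1,0,0,0],
    [0.8,0,0,0.1,0,0,0],
    [0.8,0,0,0.1,0,0,0],
    [0.8,0,0,0,0,0,0],
    [0.8,0,0,0,0,0,0]
  ]
}}

```text
time_s: 14.35
ee_pos: [510.7, -113.7, 193.4]
tool_rot: [0.0, 0.805, 0.593, 0.0]
contact_force: [-0.0, 0.0, -4.3]
grip_width: 11.1
grip_force: 58.7
```

>>> {"api": "step_arm", "payload": {
  "rows": [
    [0.8,0,0,0.1,0,0,0],
    [0.8,0,0,0.1,0,0,0],
    [0.8,0,0,0.1,0,0,0],
    [0.8,0,0,0,0,0,0],
    [0.8,0,0,0,0,0,0]
  ]
}}

```text
time_s: 14.77
ee_pos: [510.7, -113.7, 190.5]
tool_rot: [0.0, 0.805, 0.593, 0.0]
contact_force: [-0.5, 0.8, -2.2]
grip_width: 10.8
grip_force: 59.0
```

>>> {"api": "step_arm", "payload": {
  "rows": [
    [0.8,0,0,0.1,0,0,0],
    [0.8,0,0,0.1,0,0,0],
    [0.8,0,0,0,0,0,0],
    [0.8,0,0,0,0,0,0]
  ]
}}

```text
time_s: 15.1
ee_pos: [510.7, -113.7, 188.4]
tool_rot: [0.0, 0.805, 0.593, 0.0]
contact_force: [-0.5, -0.2, 1.1]
grip_width: 11.2
grip_force: 59.2
```

>>> {"api": "step_arm", "payload": {
  "rows": [
    [0.8,0,0,0.1,0,0,0],
    [0.8,0,0,0.1,0,0,0],
    [0.8,0,0,0,0,0,0],
    [0.8,0,0,0,0,0,0]
  ]
}}

```text
time_s: 15.43
ee_pos: [510.8, -113.7, 186.5]
tool_rot: [0.0, 0.805, 0.593, 0.0]
contact_force: [0.0, -0.3, 2.3]
grip_width: 10.8
grip_force: 59.4
```

>>> {"api": "step_arm", "payload": {
  "rows": [
    [0.8,0,0,-0.1,0,0,0],
    [0.8,0,0,0,0,0,0],
    [0.8,0,0,0,0,0,0],
    [0.8,0,0,0,0,0,0],
    [0.8,0,0,0,0,0,0]
  ]
}}

```text
time_s: 15.85
ee_pos: [510.7, -113.7, 187.4]
tool_rot: [-0.0, 0.805, 0.593, 0.0]
contact_force: [0.3, 0.3, 1.7]
grip_width: 11.2
grip_force: 59.3
```

```bash
python3 - <<'E'
from h import *
for k in range(3):
  w=get("wrist");p,R,s=tool();print(p,s["contact_force"],s["grip_force"],s["time_s"])
E
```

```text
[ 510.69064473 -113.70133326  187.38561584] [ 0.99783475 -0.14316414  1.85776688] 59.330759185831994 15.9
[ 510.65638224 -113.70503196  187.37429373] [ 1.56619989 -0.30577944  2.04439803] 59.330015752930194 15.95
[ 510.67426034 -113.70855989  187.38323198] [ 0.82541077 -0.4440628   1.59233965] 59.32927855756134 16.0
```

>>> {"api": "step_arm", "payload": {
  "rows": [
    [0.8,0,0,-0.1,0,0,0],
    [0.8,0,0,0,0,0,0],
    [0.8,0,0,0,0,0,0],
    [0.8,0,0,0,0,0,0]
  ]
}}

```text
time_s: 16.33
ee_pos: [510.6, -113.7, 188.4]
tool_rot: [-0.0, 0.805, 0.593, -0.0]
contact_force: [1.1, -0.2, 1.8]
grip_width: 11.3
grip_force: 59.2
```

>>> {"api": "step_arm", "payload": {
  "rows": [
    [1.5,0,0,0,0,0,0],
    [2.0,0,0,0,0,0,0],
    [2.6,0,0,0,0,0,0],
    [3.2,0,0,0,0,0,0],
    [3.6,0,0,0,0,0,0]
  ]
}}

```text
time_s: 16.75
ee_pos: [510.6, -113.7, 188.3]
tool_rot: [-0.0, 0.805, 0.593, -0.0]
contact_force: [0.4, -0.2, -0.1]
grip_width: 35.6
grip_force: 0.0
```

>>> {"api": "step_arm", "payload": {
  "rows": [
    [3.6,0,0,0,0,0,0],
    [3.6,0,0,0,0,0,0]
  ]
}}

```text
time_s: 16.92
ee_pos: [510.6, -113.7, 188.4]
tool_rot: [-0.0, 0.805, 0.593, -0.0]
contact_force: [0.4, -0.6, 0.0]
grip_width: 36.0
grip_force: 0.0
```

>>> {"api": "step_arm", "payload": {
  "rows": [
    [3.6,0,0,-0.5,0,0,0],
    [3.6,0,0,-0.7,0,0,0],
    [3.6,0,0,-1,0,0,0],
    [3.6,0,0,-1,0,0,0],
    [3.6,0,0,-1,0,0,0]
  ]
}}

```text
time_s: 17.33
ee_pos: [510.8, -113.7, 231.9]
tool_rot: [0.0, 0.805, 0.593, 0.0]
contact_force: [-0.3, 0.4, 0.7]
grip_width: 36.1
grip_force: 0.0
```

>>> {"api": "step_arm", "payload": {
  "rows": [
    [3.6,0,0,-2,0,0,0],
    [3.6,0,0,-2,0,0,0],
    [3.6,0,0,-2,0,0,0],
    [3.6,0,0,-2,0,0,0],
    [3.6,0,0,0,0,0,0]
  ]
}}

```text
time_s: 17.75
ee_pos: [511.9, -113.7, 315.0]
tool_rot: [0.002, 0.805, 0.593, 0.002]
contact_force: [0.3, -0.5, 0.3]
grip_width: 35.9
grip_force: 0.0
```

```bash
python3 - <<'E'
from h import *
p,R,s=tool();print(p,s["contact_force"],s["time_s"])
w=get("wrist");i=w["img"];hsv=cv2.cvtColor(i,cv2.COLOR_BGR2HSV)
b=get("scene")["img"]; cv2.imwrite("pics/e_s.png",b); cv2.imwrite("pics/e_w.png",i)
m=((hsv[...,0]<14)&(hsv[...,1]>90)&(hsv[...,2]>40)&(hsv[...,2]<140)).astype(np.uint8)
n,l,st,c=cv2.connectedComponentsWithStats(m)
print("brown",[(st[k].tolist(),c[k].round().tolist()) for k in range(1,n) if st[k][4]>60])
print("pred grip wrist",proj(w,[[510.7,-113.7,219],[510.7,-113.7,148]]).round(1).tolist())
# knob (dark) near prediction
kp=proj(w,[[510.7,-113.7,156-4]])[0].astype(int); g=cv2.cvtColor(i,cv2.COLOR_BGR2GRAY)[kp[1]-40:kp[1]+40,kp[0]-40:kp[0]+40]
print(kp,g[::8,::8])
E
```

```text
[ 511.9464512  -113.74481628  314.99768408] [ 0.27665723 -0.46437892  0.25319058] 17.75
brown [([0, 53, 38, 61, 548], [16.0, 81.0]), ([161, 179, 23, 41, 161], [167.0, 194.0]), ([307, 215, 14, 35, 399], [313.0, 231.0]), ([0, 242, 197, 238, 15757], [97.0, 360.0]), ([338, 289, 22, 62, 543], [349.0, 315.0]), ([585, 336, 21, 20, 165], [592.0, 343.0]), ([550, 382, 31, 27, 558], [565.0, 395.0]), ([147, 415, 69, 65, 1588], [184.0, 451.0])]
pred grip wrist [[313.1, 231.6], [313.3, 209.1]]
[313 210] [[ 88  57  60  67  58  78  59  63  55  58]
 [103  57  67 132 111  85 113 212  94  83]
 [ 78  56 105 103 107  76 107 105 111  65]
 [ 76 101 101 102 105  77 105 103 212 207]
 [ 79  72  74  74  77  77  77  76  77 164]
 [ 71 101 101 102 100  77 101 102 101 102]
 [ 76 100 100 101  99  60  83 101 101 102]
 [ 77  50 100 100  85  59  63 101 101  91]
 [ 73  35  62 100  86  60  65 100  77 146]
 [144  81  87 150  59  61  56 132 159 150]]
```

```bash
python3 -c "
from h import *
print(r.close_job())"
```

```text
the job is handed in; nothing more can be done
None
```

The pail hangs by its upright bail in the dip of the prongs over the bowl, released and with the arm clear, and the job is handed in at about 18 s; no verdict came back, and my last check was one wrist picture and force readings.

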